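# Clear the foot plate, flip the prop down and hold the splash guard up

### The job

With the scraper block held in the gripper, push the three burnt crusts right off the green foot plate, then stand or lay the scraper on the worktop off the plate and let go of it. Next flip the splash guard's prop leg over its top and all the way down, and then pull the guard's frame fully upright by its top rail, so that the prop's red foot comes down on the plate. Finish still holding the rail, as the spring tips the guard back when it is let go; keep the fingers off the crusts, and leave the bottle, the tin and the cup where they are.

Things in the scene. Friction and masses are not known exactly. Their poses are not given: they have to be found in the camera images.
- stand: the fixed foot of the folding splash guard, carrying the guard and its prop; its origin is on the worktop, below the hinge line, in the plane in which the prop leg swings. Its x axis points level to the side to which the guard leans (roughly away from the robot), y along the hinge, z up. A dark base bar lies at x -6 to 30, y -240 to 20 mm, 12 mm high, with hinge lugs 30 mm high (x -12 to 12). The hinge axis runs along y at x 0, z 20 mm.
- pad (a point): centre of the top face of the green foot plate, a fixed sheet 90 mm (x) by 110 mm (y), 3 mm thick, on the worktop in front of the guard; 105 mm to -x of the stand's origin; same axes as the stand
- guard (a joint): angle of the guard's frame about the hinge: 0 = leaning back 0.40 rad from vertical against its stop (start), grows as it is pulled up towards -x; 0.40 = upright, 0.42 = end stop. A hinge spring and its weight always pull it back to 0: 2 to 3 N at the rail
- rail_mid (a point): middle of the guard's top rail, a round orange tube 16 mm thick and 180 mm long along the stand's y, 220 mm from the hinge axis and 120 mm to -y of the prop's plane; its z axis points away from the hinge along the frame. Below the rail there is a 64 mm high open hand gap over the 164 mm between the side tubes, then an aluminium sheet 5 mm thick. The frame swings up about the hinge axis, so the rail's middle moves on an arc of 220 mm radius in the stand's x-z plane
- prop (a joint): angle of the prop leg on the frame: 0 = stowed, pointing up along the frame (start), grows as it swings towards -x of the stand; with the guard leaning back it stands vertical (dead centre) at 0.40, beyond that it falls by its own weight within about a second, down to its stop at 2.44. Under 1 N at the foot moves it
- prop_pivot (a point): pivot of the prop leg, 120 mm up the frame from the hinge axis, beside the frame's +y side tube (whose centre is 30 mm to -y); the leg turns about the stand's y
- prop_foot (a point): centre of the red ball foot, 22 mm thick, at the end of the prop leg, 165 mm from the pivot; the leg is a round steel bar 12 mm thick. Stowed, the foot is the highest point of the guard, about 58 mm above the top rail
- scraper: scraper block, 0.25 kg, standing: black body with steel edge 130 (x) x 24 (y) x 40 (z) mm, and on it a red grip 90 x 30 x 36 mm, 76 mm high in all; origin at the centre of its underside, x along the blade, z up
- scraper_mid (a point): centre of the scraper, 38 mm above its underside; the red grip runs from 2 to 38 mm above this point
- crust0: hard brown batter crust, 26 x 19 x 10 mm, 12 g (a low crumb on its top adds 3.5 mm to the eye); its origin is the centre of its underside. Starts somewhere on the green foot plate.
- crust1: hard dark brown batter crust, 26 x 19 x 10 mm, 12 g (a low crumb on its top adds 3.5 mm to the eye); its origin is the centre of its underside. Starts somewhere on the green foot plate.
- crust2: hard light brown batter crust, 26 x 19 x 10 mm, 12 g (a low crumb on its top adds 3.5 mm to the eye); its origin is the centre of its underside. Starts somewhere on the green foot plate.
- bottle: bystander: green glass bottle, 72 mm wide, 240 mm tall; origin under its centre
- tin: bystander: brass-coloured tin, 100 mm wide, 120 mm tall; origin under its centre
- cup: bystander: white plastic cup, 72 mm wide, 90 mm tall; origin under its centre
Not all that is in view belongs to the job. Of the things like the scraper, leave any that is turquoise; of the rest the smaller one is meant.

How it is judged (in metres and radians):
On the way, in this order (a step that is already met when the one before it is completed fails the run):
1. all crusts are off the foot plate while the scraper is held in the gripper ((y of crust0 in the frame of pad above 0.062 m or y of crust0 in the frame of pad below -0.062 m or x of crust0 in the frame of pad above 0.052 m or x of crust0 in the frame of pad below -0.052 m) and (y of crust1 in the frame of pad above 0.062 m or y of crust1 in the frame of pad below -0.062 m or x of crust1 in the frame of pad above 0.052 m or x of crust1 in the frame of pad below -0.052 m) and (y of crust2 in the frame of pad above 0.062 m or y of crust2 in the frame of pad below -0.062 m or x of crust2 in the frame of pad above 0.052 m or x of crust2 in the frame of pad below -0.052 m) and contact force between scraper and the fingers above 1 N), for 0.2 s.
2. scraper let go on the worktop off the plate, and prop leg all the way down while the guard still leans back (contact force between scraper and the fingers below 0.1 N and contact force between scraper and stand below 0.1 N and height (world z) of scraper_mid below 0.055 m and value of joint prop above 2.3 rad and value of joint guard below 0.25 rad), for 0.2 s.
3. guard pulled upright and held by its top rail (value of joint guard above 0.34 rad and contact force between the fingers and stand above 1 N and distance between the grasp point and rail_mid below 0.12 m), for 0.2 s.
At the end, for the whole second after the job is handed in: Guard upright within 3.5 degrees and still, fingers pressing it over 1 N with the grasp point within 120 mm of the rail middle; prop fully down; crust centres 7 mm or more outside the plate; scraper on the worktop (centre below 55 mm), touching neither fingers nor stand (all of step 3 and contact force between scraper and the fingers below 0.1 N and contact force between scraper and stand below 0.1 N and height (world z) of scraper_mid below 0.055 m and (y of crust0 in the frame of pad above 0.062 m or y of crust0 in the frame of pad below -0.062 m or x of crust0 in the frame of pad above 0.052 m or x of crust0 in the frame of pad below -0.052 m) and (y of crust1 in the frame of pad above 0.062 m or y of crust1 in the frame of pad below -0.062 m or x of crust1 in the frame of pad above 0.052 m or x of crust1 in the frame of pad below -0.052 m) and (y of crust2 in the frame of pad above 0.062 m or y of crust2 in the frame of pad below -0.062 m or x of crust2 in the frame of pad above 0.052 m or x of crust2 in the frame of pad below -0.052 m) and value of joint prop above 2.3 rad and velocity of joint guard between -0.1 and 0.1 rad/s); the arm keeps its last pose, push and grip.
It fails at once if the bottle, the tin or the cup is moved more than 30 mm (distance of any of bottle, tin, cup from where it was at the start of the episode above 0.03 m).
It fails at once if the fingers push a crust (contact force between the fingers and crust0 above 0.5 N or contact force between the fingers and crust1 above 0.5 N or contact force between the fingers and crust2 above 0.5 N).
It also fails if it takes over 64 s, if anything falls off the work surface, if the arm or the gripper's body presses on something with over 40 N, if the wrist force passes 120 N, or if a joint passes its speed limit or range.

### The arm

A 7-joint arm with a two-finger parallel gripper is mounted at the origin on the work surface. World frame = base frame: x ahead of the robot, y to its left, z up, the work surface at z = 0. Lengths are in mm, angles in rad, forces in N, time in s.
With the tool pointing down it reaches from about 400 to 925 mm from the base axis. Payload 5.6 kg.
Tool frame: the origin (TCP) lies at the very end of the fingers, on their centre line; the grasp point (between the pads) lies 19 mm behind it; z points along the fingers, y is the line along which they close (so a half turn about z gives the same grasp; the last joint's range is limited). The gripper opens to 85 mm and grips with 20 to 120 N. Pads are 22 mm wide; open, the fingers measure 114 mm over their backs; the gripper's body (76 mm by 85 mm) begins 54 mm behind the grasp point. The pads swing forward as they close: fully open they stand 13 mm farther back than shut.
Start: joints at [-0.043, 0.468, -0.012, 1.603, 0.006, 1.071, -0.056], TCP at [650.006, -0.043, 231.29] pointing down, gripper open.
Joint ranges: [-2.53, 2.53], [-0.31, 2.02], [-1.57, 1.55], [0.28, 2.44], [-1.29, 4.43], [0.15, 1.84], [-2.92, 2.92]. Speed limits (rad/s): [2.57, 2.57, 3.14, 3.14, 3.14, 3.14, 3.14].

### API

Orientations are given as a 3x3 rotation matrix whose columns are the frame's x, y, z axes.
In Python, from rig import * gives the robot as it stands. The module is installed in compiled form; this text tells all that it offers.
- The arm moves only by the tool apply_moves, never from a script. Its argument "rows" is a list that holds one entry, the list of rows, each a list of 7 numbers: the shift along the world's x, y, z normalised to -1 to 1, where 1 is 250 mm, then the turn, a rotation vector about the world's x, y, z normalised to -1 to 1, where 1 is pi rad, then the opening, from -1 (shut) to 1 (fully open). In form: [[[dx, dy, dz, wx, wy, wz, jaw], ...]]. A call has 1 to 20 rows; each row shifts and turns the commanded pose from where the row before left it; what a row does not reach is not made up. A row lasts 1/10 s, in which the tool goes at most 50 mm and 8.59 degrees, less where a joint would pass 70% of its speed; a pose out of reach is approached as far as the arm can. A call with a number of a shift or a turn outside -1 to 1 is refused whole. A call with a gripper value outside its range is refused whole. The fingers move at their own pace and stop on an object; "force" is the grip in N (left out, the last holds). Time passes only in rows, so rows that do not move let the fingers close. It gives the time, the measured TCP pose, the force, the opening and the grip force at its end, in the units of the state.
- get_state(): the state, without advancing time (a new reading comes with each control period).
- grab_frame(name): name is "scene" or "side" or "wrist"; returns (picture, depth): 420x560x3 uint8, blue, green, red; 420x560 float32, mm along the optical axis (not along the pixel's ray), 0 where there is no reading.
- camera_params(name): a dict with "fx", "fy", "cx", "cy" (pixels), "k1" (the pictures are not rectified: a ray, as slopes to the right and down, at radius r is drawn at 1 + k1 r^2 times it, then the intrinsics apply), "rvec" (rotation vector, rad) and "tvec" (3), from world to camera coordinates, as OpenCV has them. Camera axes: x right, y down, z forward; pixel columns grow to the right and rows downward; lengths in mm; the calibration is good to about 2 mm. A picture is of the moment at which its call begins: read the wrist's pose just before it. camera_params takes no time and is no camera call; for the wrist camera it gives the pose at the moment of the call.
- close_job(): hands the job in; it is judged then, once.
The state is a dict: "clock": time; "joints": joint angles; "qd": joint speeds; "effort": joint torques, N m; "tool_pos": TCP position; "eef_rot": TCP orientation; "wrist_force": force on the tool from outside, world axes, zero at the start; "wrist_torque": the same for the moment, N m; "opening": opening from 0.0 (shut) to 1.0 (fully open); "finger_force": force on a finger pad.
Only numpy, scipy, OpenCV 4.12 (cv2) and the standard library are available. Lean on these libraries where they do the work, as an engineer would, in place of code of your own. Each camera call takes 0.05 s, during which the arm holds its last target. There are 200 camera calls.

## Working session

There is one attempt and no reset: what is moved stays moved. The work goes in short steps, Python scripts to look and compute and a tool call to move; the robot and the scene stay as the last step left them, time stands still between calls to the robot, and variables do not carry over. Pictures are saved under pics/ and viewed, at most 10 in all, crops included, and the job is handed in when it is done.

Besides the shell and the picture viewer there is one more tool, called after ">>>" by a JSON object that holds its "op" and its "data". apply_moves: Moves the arm, as the interface text tells. Scaled input: -1 to 1 covers 250 mm each way for a shift and pi rad each way for a turn. Its arguments: {"type":"object","properties":{"rows":{"type":"array"},"force":{"type":"number"}},"required":["rows"]}

```bash
mkdir -p pics; cat > h.py <<'E'
from rig import *
import numpy as np, cv2
def cam(n):
    p=camera_params(n); R=cv2.Rodrigues(np.array(p["rvec"],float))[0]; return p,R,np.array(p["tvec"],float).ravel()
def cloud(n,depth,c=None):
    p,R,t=c or cam(n)
    v,u=np.mgrid[0:420,0:560].astype(float)
    K=np.array([[p["fx"],0,p["cx"]],[0,p["fy"],p["cy"]],[0,0,1.]])
    s=cv2.undistortPoints(np.stack([u.ravel(),v.ravel()],1)[:,None],K,np.array([p["k1"],0,0,0,0.]))[:,0]
    P=np.c_[s,np.ones(len(s))]*depth.reshape(-1,1)
    W=(P-t)@R
    W[depth.ravel()<=0]=np.nan
    return W.reshape(420,560,3)
def look(n,name=None):
    c=cam(n); im,d=grab_frame(n)
    if name: cv2.imwrite(f"pics/{name}.png",im)
    return im,cloud(n,d,c)
E
python3 - <<'E'
from h import *
for n in("scene","side"):
    im,W=look(n,n+"0"); np.savez(n+"0.npz",im=im,W=W)
a=cv2.imread("pics/scene0.png");b=cv2.imread("pics/side0.png")
print(get_state()["eef_rot"],get_state()["opening"])
E
```

```text
[[ 3.06485407e-05  9.99998773e-01 -1.56602103e-03]
 [ 9.99999995e-01 -3.07918274e-05 -9.14732815e-05]
 [-9.15213900e-05 -1.56601822e-03 -9.99998770e-01]] 1.0003854134189774
```

View pics/scene0.png

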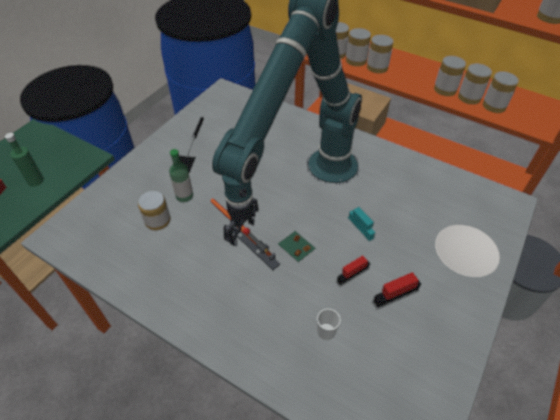

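View pics/side0.png

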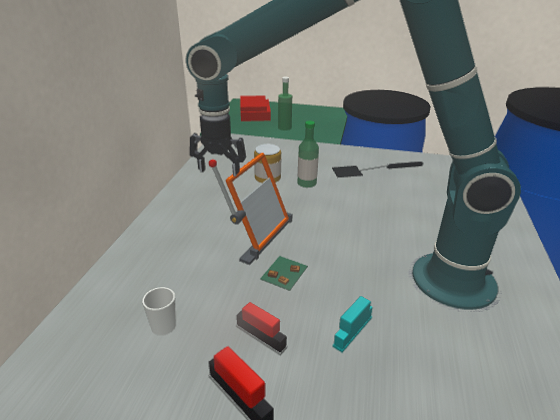

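The scene view shows the plate at (297,246) with three crusts, the guard just left of it, the small red scraper at (353,270), the larger at (398,288), the turquoise one at (362,222), and the cup at (328,322). The side view shows the guard at (258,205), its red foot at (212,163), the plate at (285,272) and the small scraper at (262,325).

```bash
python3 - <<'E'
from h import *
for n in("scene","side"):
    z=np.load(n+"0.npz"); im=z["im"];W=z["W"]; hsv=cv2.cvtColor(im,cv2.COLOR_BGR2HSV); H,S,V=[hsv[...,i].astype(int) for i in range(3)]
    near=(W[...,0]>200)&(W[...,0]<1100)&(abs(W[...,1])<600)&(W[...,2]>-15)&(W[...,2]<330)
    ms={"red":((H<6)|(H>174))&(S>140)&(V>90),"orange":(H>=6)&(H<16)&(S>150)&(V>120)&(W[...,2]>10),"green":(H>50)&(H<95)&(S>50)&(V<140),"brown":(H<22)&(S>70)&(V<190)&(W[...,2]<25),"black":(V<50)}
    print("==",n)
    for k,m in ms.items():
        m=(m&near).astype(np.uint8); N,L,st,ce=cv2.connectedComponentsWithStats(m)
        for i in range(1,N):
            if st[i,4]<12: continue
            P=W[L==i]; md=np.median(P,0); r=cv2.minAreaRect(P[:,:2].astype(np.float32))
            print(k,ce[i].round(),st[i,4],md.round(),"min",P.min(0).round(),"max",P.max(0).round(),"rect",np.round(r[0]),np.round(r[1]),round(r[2],1))
E
```

```text
== scene
red [245. 231.] 31 [662.  22. 287.] min [ 512. -116.   22.] max [669.  30. 298.] rect [591. -46.] [211.  15.] 43.7
red [354. 266.] 210 [467. 308.  75.] min [418. 282.  45.] max [500. 336.  83.] rect [458. 312.] [27. 90.] 62.9
red [399. 284.] 413 [466. 466.  95.] min [409. 425.  64.] max [514. 510. 104.] rect [461. 467.] [ 36. 113.] 55.8
orange [221. 208.] 75 [ 592. -130.  229.] min [ 577. -175.  221.] max [608. -84. 234.] rect [ 592. -130.] [95. 11.] 74.8
green [178. 167.] 400 [ 483. -412.  163.] min [ 312. -587.   -1.] max [ 510. -388.  243.] rect [ 396. -480.] [264.  65.] 38.1
green [185. 198.] 43 [ 493. -401.   18.] min [ 468. -430.    5.] max [ 510. -384.   29.] rect [ 493. -404.] [18. 56.] 46.7
green [362. 223.] 510 [262. 250.  44.] min [222. 181.  -5.] max [292. 305.  84.] rect [255. 242.] [132.  36.] 67.8
green [295. 246.] 419 [455.  76.   3.] min [398.  22.  -5.] max [503. 140.  13.] rect [451.  79.] [109.  89.] 73.6
brown [159. 227.] 40 [ 651. -395.   13.] min [ 615. -426.    2.] max [ 674. -381.   23.] rect [ 649. -398.] [18. 72.] 52.4
brown [250. 239.] 15 [522. -7
[... 2960 characters left out ...]
.   6.] [20. 25.] 38.8
black [216. 155.] 191 [650.  10. 309.] min [591.  -7. 245.] max [693.  22. 330.] rect [643.   8.] [ 27. 102.] 88.1
black [228. 147.] 18 [617.   7. 326.] min [613. -17. 306.] max [625.  10. 330.] rect [617.  -3.] [27. 12.] 79.7
black [241. 151.] 42 [579.  10. 317.] min [576. -12. 300.] max [588.  13. 330.] rect [582.   1.] [11. 25.] 2.8
black [241. 159.] 16 [578.  11. 297.] min [574.   4. 291.] max [586.  14. 305.] rect [579.  11.] [11.  9.] 25.5
black [277. 344.] 138 [405. 338.  21.] min [392. 324.   8.] max [442. 346.  39.] rect [417. 335.] [19. 49.] 87.5
black [243. 400.] 684 [431. 499.  37.] min [380. 430.   9.] max [528. 526.  54.] rect [458. 475.] [ 27. 166.] 61.1
```

>>> {"op": "apply_moves", "data": {"rows": [[[0,0,0.12,0,0,0,1],[0,0,0.12,0,0,0,1],[0,0,0.12,0,0,0,1],[-0.055,0.089,0,0,0,0,1],[-0.055,0.089,0,0,0,0,1],[-0.055,0.089,0,0,0,0,1],[-0.055,0.089,0,0,0,0,1],[-0.055,0.089,0,0,0,0,1],[-0.055,0.089,0,0,0,0,1],[-0.055,0.089,-0.06,0,0,0.0437,1],[-0.055,0.089,-0.06,0,0,0.0437,1],[-0.055,0.089,-0.06,0,0,0.0437,1],[-0.055,0.089,-0.06,0,0,0.0437,1],[-0.055,0.089,-0.06,0,0,0.0437,1],[-0.055,0.089,-0.06,0,0,0.0437,1],[-0.055,0.089,-0.06,0,0,0.0437,1],[-0.055,0.089,-0.06,0,0,0.0437,1],[0,0,0,0,0,0,1],[0,0,0,0,0,0,1]]]}}

```text
clock: 2.0
tool_pos: [457.1, 311.4, 200.7]
eef_rot: [[-0.89, 0.455, -0.001], [0.455, 0.89, -0.001], [0.001, -0.001, -1.0]]
wrist_force: [0.5, -0.3, 0.5]
opening: 1.001
finger_force: 0.0
```

```bash
cat > w.py <<'E'
from h import *
import sys
s=get_state(); im,W=look("wrist",sys.argv[1]); hsv=cv2.cvtColor(im,cv2.COLOR_BGR2HSV); H,S,V=[hsv[...,i].astype(int) for i in range(3)]
print(s["clock"],np.round(s["tool_pos"],1),np.round(s["eef_rot"],3).tolist(),s["opening"])
ms={"red":((H<6)|(H>174))&(S>140)&(V>90),"green":(H>50)&(H<95)&(S>50)&(V<140)&(W[...,2]<15),"brown":(H<22)&(S>70)&(V<190)&(W[...,2]<25),"orange":(H>=6)&(H<16)&(S>150)&(V>120)&(W[...,2]>150)}
for k,m in ms.items():
    N,L,st,ce=cv2.connectedComponentsWithStats(m.astype(np.uint8))
    for i in range(1,N):
        if st[i,4]<60: continue
        P=W[L==i]; P=P[~np.isnan(P[:,0])]
        if len(P)<9: continue
        if k=="red": P=P[P[:,2]>np.percentile(P[:,2],90)-8]
        r=cv2.minAreaRect(P[:,:2].astype(np.float32))
        print(k,ce[i].round(),st[i,4],np.median(P,0).round(),"z",P[:,2].min().round(),P[:,2].max().round(),"rect",np.round(r[0],1),np.round(r[1]),round(r[2],1))
E
python3 w.py w1
```

```text
2.0 [457.1 311.4 200.7] [[-0.89, 0.455, -0.001], [0.455, 0.89, -0.001], [0.001, -0.001, -1.0]] 1.0013583746018657
red [475.  95.] 12211 [452. 467.  98.] z 91.0 101.0 rect [455.9 466.8] [ 39. 115.] 56.0
red [277. 191.] 4194 [453. 309.  76.] z 71.0 79.0 rect [455.9 308.1] [29. 88.] 65.3
green [117.  18.] 713 [268. 249.   8.] z -1.0 15.0 rect [260.4 236.3] [138.  15.] 68.2
green [ 83. 264.] 5800 [448.  78.   4.] z -1.0 13.0 rect [450.5  78. ] [114.  92.] 74.7
brown [108. 250.] 459 [443. 121.  14.] z 3.0 19.0 rect [443.6 117.2] [22. 25.] 66.7
brown [ 57. 254.] 452 [423.  70.  14.] z 2.0 19.0 rect [424.3  61.5] [26. 28.] 6.5
brown [113. 282.] 427 [476. 105.  14.] z 3.0 19.0 rect [478.8 100.7] [19. 28.] 87.8
```

View pics/w1.png

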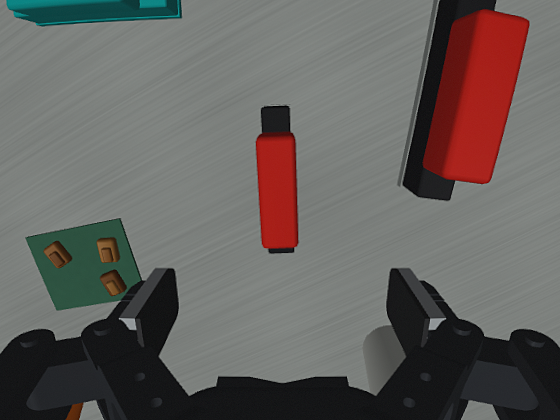

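The wrist view shows the small scraper centred at (277,190), almost aligned with the fingers, and the plate with its crusts at (83,264).

>>> {"op": "apply_moves", "data": {"rows": [[[-0.004,-0.01,-0.08,0,0,0.008,1],[0,0,-0.08,0,0,0,1],[0,0,-0.08,0,0,0,1],[0,0,-0.08,0,0,0,1],[0,0,-0.08,0,0,0,1],[0,0,-0.08,0,0,0,1],[0,0,-0.08,0,0,0,1],[0,0,-0.06,0,0,0,1],[0,0,0,0,0,0,1],[0,0,0,0,0,0,-1],[0,0,0,0,0,0,-1],[0,0,0,0,0,0,-1],[0,0,0,0,0,0,-1],[0,0,0,0,0,0,-1],[0,0,0,0,0,0,-1],[0,0,0,0,0,0,-1],[0,0,0,0,0,0,-1],[0,0,0,0,0,0,-1],[0,0,0,0,0,0,-1]]], "force": 60}}

```text
clock: 3.95
tool_pos: [456.9, 309.1, 47.2]
eef_rot: [[-0.902, 0.433, 0.001], [0.433, 0.902, 0.0], [-0.001, 0.001, -1.0]]
wrist_force: [-2.2, -1.3, 6.6]
opening: 0.343
finger_force: 59.3
```

>>> {"op": "apply_moves", "data": {"rows": [[[0,0,0.08,0,0,0,-1],[0,0,0.08,0,0,0,-1],[0,0,0.08,0,0,0,-1],[-0.007,-0.095,0,0,0,0.0138,-1],[-0.007,-0.095,0,0,0,0.0138,-1],[-0.007,-0.095,0,0,0,0.0138,-1],[-0.007,-0.095,0,0,0,0.0138,-1],[-0.007,-0.095,0,0,0,0,-1],[-0.007,-0.095,0,0,0,0,-1],[-0.007,-0.095,0,0,0,0,-1],[-0.007,-0.095,0,0,0,0,-1],[-0.007,-0.095,0,0,0,0,-1],[-0.007,-0.095,0,0,0,0,-1],[-0.007,-0.095,0,0,0,0,-1],[-0.007,-0.095,0,0,0,0,-1],[0,0,-0.08,0,0,0,-1],[0,0,-0.08,0,0,0,-1],[0,0,0,0,0,0,-1],[0,0,0,0,0,0,-1]]]}}

```text
clock: 5.85
tool_pos: [435.2, 24.2, 66.3]
eef_rot: [[-0.963, 0.27, -0.001], [0.27, 0.963, 0.0], [0.001, -0.0, -1.0]]
wrist_force: [0.1, 0.3, -3.0]
opening: 0.344
finger_force: 60.0
```

```bash
python3 w.py w2; python3 - <<'E'
from h import *
im,W=look("side"); a=cv2.resize(im[190:340,180:380],(800,600)); cv2.imwrite("pics/s2.png",a)
E
```

```text
5.85 [435.2  24.2  66.3] [[-0.963, 0.27, -0.001], [0.27, 0.963, 0.0], [0.001, -0.0, -1.0]] 0.34359726794856105
red [281. 277.] 16158 [423.  27.  96.] z 89.0 141.0 rect [430.3  24.9] [30. 81.] 74.9
green [393. 210.] 15127 [447.  88.   4.] z -0.0 14.0 rect [452.2  86.1] [99. 91.] 74.6
brown [345. 187.] 1469 [422.  64.  14.] z 3.0 19.0 rect [424.6  64.5] [29. 19.] 4.4
brown [441. 197.] 1474 [442. 115.  14.] z 4.0 19.0 rect [444.3 116.6] [19. 28.] 67.3
brown [421. 255.] 1308 [474.  98.  14.] z 3.0 19.0 rect [478.5  99.4] [19. 29.] 86.7
brown [126. 370.] 88 [ 501. -100.   22.] z 13.0 25.0 rect [500.7 -99.9] [ 4. 10.] 9.5
brown [239. 372.] 107 [521. -29.  22.] z 17.0 25.0 rect [521.2 -28.9] [8. 3.] 79.8
brown [325. 372.] 86 [536.  25.  22.] z 16.0 25.0 rect [536.2  25. ] [7. 3.] 75.5
```

View pics/s2.png

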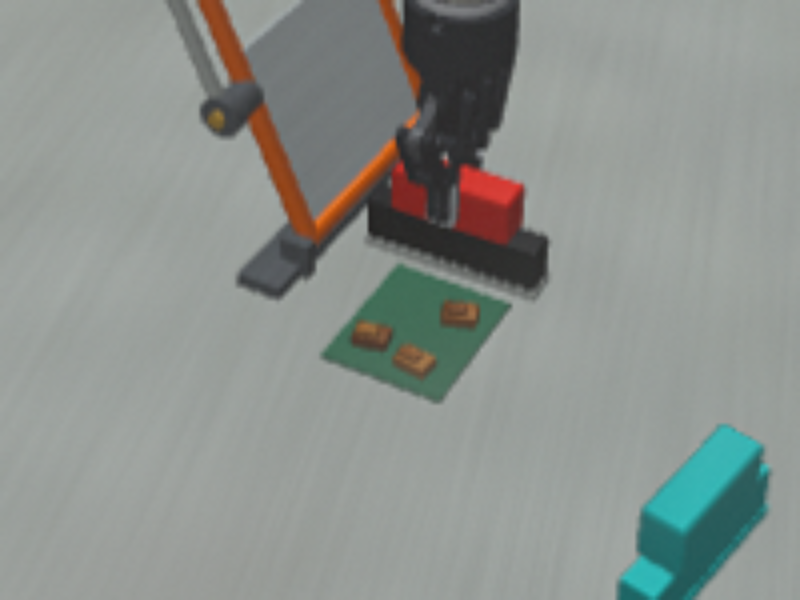

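The scraper hangs level just beyond the plate's far edge, and the three crusts lie ahead of it at (460,313), (371,333) and (414,360).

>>> {"op": "apply_moves", "data": {"rows": [[[0,0,-0.03,0,0,0,-1],[0,0,-0.028,0,0,0,-1],[0,0,0,0,0,0,-1],[0.0108,0.0385,0,0,0,0,-1],[0.0108,0.0385,0,0,0,0,-1],[0.0108,0.0385,0,0,0,0,-1],[0.0108,0.0385,0,0,0,0,-1],[0.0108,0.0385,0,0,0,0,-1],[0.0108,0.0385,0,0,0,0,-1],[0.0108,0.0385,0,0,0,0,-1],[0.0108,0.0385,0,0,0,0,-1],[0.0108,0.0385,0,0,0,0,-1],[0.0108,0.0385,0,0,0,0,-1],[0.0108,0.0385,0,0,0,0,-1],[0.0108,0.0385,0,0,0,0,-1],[0.0108,0.0385,0,0,0,0,-1],[0,0,0,0,0,0,-1],[0,0,0,0,0,0,-1],[0,0,0,0,0,0,-1]]]}}

```text
clock: 7.85
tool_pos: [470.4, 148.5, 51.7]
eef_rot: [[-0.963, 0.271, -0.0], [0.271, 0.963, -0.001], [0.0, -0.001, -1.0]]
wrist_force: [0.1, -0.1, -3.5]
opening: 0.339
finger_force: 60.2
```

```bash
python3 w.py w3; python3 - <<'E'
from h import *
im,W=look("side"); a=cv2.resize(im[190:340,180:380],(800,600)); cv2.imwrite("pics/s3.png",a)
E
```

```text
7.85 [470.4 148.5  51.7] [[-0.963, 0.271, -0.0], [0.271, 0.963, -0.001], [0.0, -0.001, -1.0]] 0.3391932471551386
red [281. 276.] 16203 [458. 151.  81.] z 74.0 127.0 rect [465.3 149.2] [30. 81.] 74.6
green [149. 218.] 25043 [443.  76.   4.] z -0.0 6.0 rect [450.5  78. ] [113.  92.] 74.2
brown [352. 198.] 2640 [460. 189.  11.] z -0.0 16.0 rect [462.5 187.6] [35. 29.] 72.2
brown [334. 253.] 252 [488. 173.  10.] z 4.0 12.0 rect [491.2 171.8] [10. 13.] 78.5
brown [ 15. 379.] 290 [517. -43.  21.] z 14.0 25.0 rect [517.4 -45.9] [29.  5.] 77.4
```

View pics/s3.png

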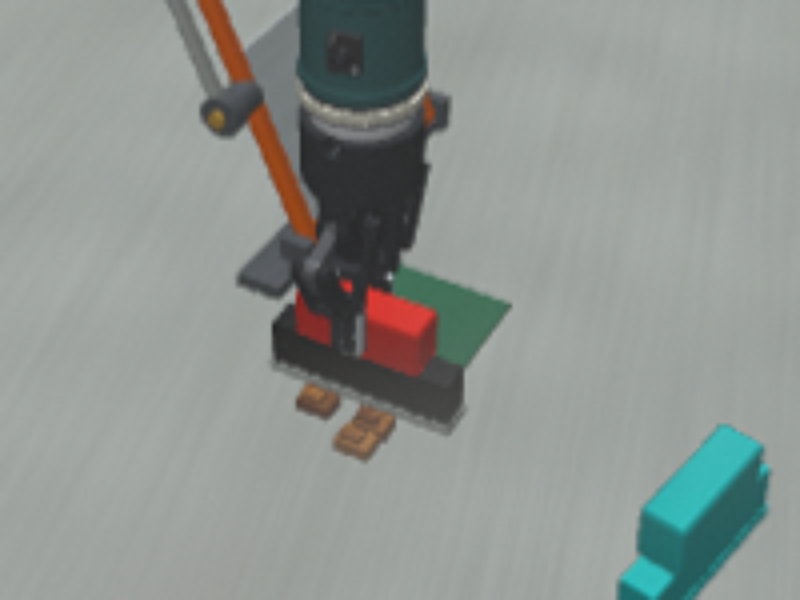

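The plate is clear: all three crusts lie beyond the blade, around (318,400) and (365,430). Next I set the scraper down where it came from.

>>> {"op": "apply_moves", "data": {"rows": [[[0,0,0.08,0,0,0,-1],[0,0,0.08,0,0,0,-1],[0,0,0.08,0,0,0,-1],[-0.008,0.0914,0,0,0,0,-1],[-0.008,0.0914,0,0,0,0,-1],[-0.008,0.0914,0,0,0,0,-1],[-0.008,0.0914,0,0,0,0,-1],[-0.008,0.0914,0,0,0,0,-1],[-0.008,0.0914,0,0,0,0,-1],[-0.008,0.0914,0,0,0,0,-1],[0,0,-0.08,0,0,0,-1],[0,0,-0.08,0,0,0,-1],[0,0,-0.06,0,0,0,-1],[0,0,-0.036,0,0,0,-1],[0,0,0,0,0,0,-1],[0,0,0,0,0,0,1],[0,0,0,0,0,0,1],[0,0,0,0,0,0,1],[0,0,0,0,0,0,1],[0,0,0,0,0,0,1]]]}}

```text
clock: 9.95
tool_pos: [456.8, 309.1, 48.0]
eef_rot: [[-0.963, 0.271, 0.0], [0.271, 0.963, 0.0], [-0.0, 0.0, -1.0]]
wrist_force: [-1.0, 0.3, 0.1]
opening: 1.0
finger_force: 0.0
```

>>> {"op": "apply_moves", "data": {"rows": [[[0,0,0.109,0,0,0,1],[0,0,0.109,0,0,0,1],[0,0,0.109,0,0,0,1],[0,0,0.109,0,0,0,1],[0,0,0.109,0,0,0,-1],[0.07,-0.0856,0.109,0,0,-0.0455,-1],[0.07,-0.0856,0.109,0,0,-0.0455,-1],[0.07,-0.0856,0.109,0,0,-0.0455,-1],[0.07,-0.0856,0.109,0,0,-0.0455,-1],[0.07,-0.0856,0.109,0,0,-0.0455,-1],[0.07,-0.0856,0,0,0,-0.0455,-1],[0.07,-0.0856,0,0,0,-0.0455,-1],[0.07,-0.0856,0,0,0,-0.0455,-1],[0.07,-0.0856,0,0,0,-0.0455,-1],[0.07,-0.0856,0,0,0,-0.0455,-1],[0.07,-0.0856,0,0,0,-0.0455,-1],[0.07,-0.0856,0,0,0,0,-1],[0.07,-0.0856,0,0,0,0,-1],[0.07,-0.0856,0,0,0,0,-1],[0,0,0,0,0,0,-1]]]}}

```text
clock: 11.95
tool_pos: [702.9, 4.5, 319.3]
eef_rot: [[0.278, 0.961, -0.0], [0.961, -0.278, -0.003], [-0.003, 0.001, -1.0]]
wrist_force: [0.0, -0.2, -1.0]
opening: 0.006
finger_force: 0.0
```

```bash
python3 w.py w4; python3 - <<'E'
from h import *
im,W=look("side","s4")
m=W[...,2]; hsv=cv2.cvtColor(im,cv2.COLOR_BGR2HSV)
r=((hsv[...,0]<6)|(hsv[...,0]>174))&(hsv[...,1]>140)&(m>240)&(W[...,1]>-60)
print(np.median(W[r],0),r.sum())
E
```

```text
11.95 [702.9   4.5 319.3] [[0.278, 0.961, -0.0], [0.961, -0.278, -0.003], [-0.003, 0.001, -1.0]] 0.00573923120034649
red [189. 236.] 1178 [661.  22. 291.] z 285.0 295.0 rect [659.9  21.3] [20. 20.] 56.1
green [ 79. 154.] 5447 [452.  81.   3.] z -1.0 7.0 rect [449.8  79.2] [110.  93.] 74.2
brown [52. 72.] 648 [466. 186.  10.] z 0.0 16.0 rect [460.3 186.6] [37. 33.] 71.7
brown [83. 78.] 320 [501. 165.  11.] z -1.0 16.0 rect [495.8 166.1] [18. 31.] 72.9
orange [181. 279.] 1129 [621. -26. 230.] z 224.0 290.0 rect [625.6 -15.5] [83. 25.] 60.7
[653.57567628  26.14246127 286.00399434] 42
```

View pics/s4.png

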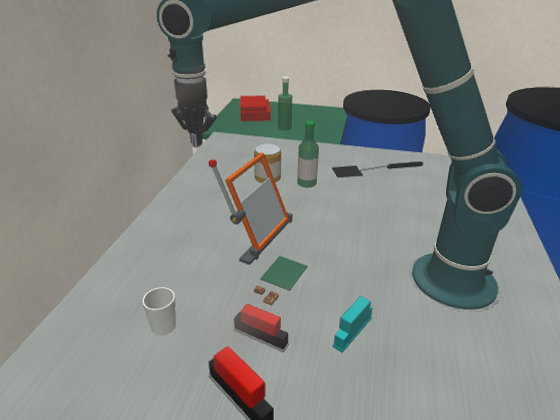

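The plate is clear with the crusts at about (266,295), the scraper stands at (262,325), and the closed gripper is behind the prop's red foot at (212,163).

>>> {"op": "apply_moves", "data": {"rows": [[[0.005,0.018,-0.07,0,0,0,-1],[0,0,-0.07,0,0,0,-1],[0,0,-0.065,0,0,0,-1],[0,0,0,0,0,0,-1],[-0.0308,0.0087,0,0,0,0,-1],[-0.0308,0.0087,0,0,0,0,-1],[-0.0308,0.0087,0,0,0,0,-1],[-0.0308,0.0087,0,0,0,0,-1],[-0.0308,0.0087,0,0,0,0,-1],[-0.0308,0.0087,0,0,0,0,-1],[-0.0308,0.0087,0,0,0,0,-1],[-0.0308,0.0087,0,0,0,0,-1],[-0.0308,0.0087,0,0,0,0,-1],[-0.0308,0.0087,0,0,0,0,-1],[-0.0308,0.0087,0,0,0,0,-1],[-0.0308,0.0087,0,0,0,0,-1],[-0.0308,0.0087,0,0,0,0,-1],[-0.0308,0.0087,0,0,0,0,-1]]]}}

```text
clock: 13.85
tool_pos: [594.4, 44.6, 269.0]
eef_rot: [[0.272, 0.962, -0.0], [0.962, -0.272, -0.0], [-0.0, -0.0, -1.0]]
wrist_force: [-0.0, 0.6, -0.2]
opening: 0.001
finger_force: 0.0
```

```bash
python3 - <<'E'
from h import *
for n in("side","wrist"):
    im,W=look(n,n+"5"); hsv=cv2.cvtColor(im,cv2.COLOR_BGR2HSV)
    r=((hsv[...,0]<6)|(hsv[...,0]>174))&(hsv[...,1]>140)&(W[...,1]>-60)&(W[...,1]<150)&(W[...,0]>380)
    N,L,st,ce=cv2.connectedComponentsWithStats(r.astype(np.uint8))
    for i in range(1,N):
        if st[i,4]>15: print(n,ce[i],st[i,4],np.median(W[L==i],0))
E
```

```text
side [241.42857143 167.16326531] 49 [566.51383071  50.64783295 296.41205955]
wrist [212.76446701 300.49746193] 985 [572.411718    54.62501411 296.75292151]
```

>>> {"op": "apply_moves", "data": {"rows": [[[-0.0308,0.0087,0,0,0,0,-1],[0,0,0,0,0,0,-1],[0,0,0,0,0,0,-1],[0,0,0,0,0,0,-1],[0,0,0,0,0,0,-1],[0,0,0,0,0,0,-1],[0,0,0,0,0,0,-1],[0,0,0,0,0,0,-1],[0,0,0,0,0,0,-1],[0,0,0,0,0,0,-1]]]}}

```text
clock: 14.95
tool_pos: [587.4, 46.6, 269.0]
eef_rot: [[0.272, 0.962, 0.0], [0.962, -0.272, -0.0], [0.0, 0.0, -1.0]]
wrist_force: [0.4, 0.4, 0.6]
opening: 0.002
finger_force: 0.0
```

```bash
python3 - <<'E'
from h import *
for n in("side","scene"):
    im,W=look(n,n+"6"); hsv=cv2.cvtColor(im,cv2.COLOR_BGR2HSV)
    if n=="side": cv2.imwrite("pics/s6.png",cv2.resize(im[100:340,130:450],(800,600)))
    r=((hsv[...,0]<6)|(hsv[...,0]>174))&(hsv[...,1]>140)&(W[...,1]>-60)&(W[...,1]<150)&(W[...,0]>380)
    N,L,st,ce=cv2.connectedComponentsWithStats(r.astype(np.uint8))
    for i in range(1,N):
        if st[i,4]>8: print(n,ce[i],st[i,4],np.median(W[L==i],0))
E
```

```text
side [287.66666667 245.        ] 42 [437.78987557  87.71982708 102.62251607]
scene [298.11111111 232.44444444] 9 [447.37124534  83.70864085  82.8618511 ]
```

View pics/s6.png

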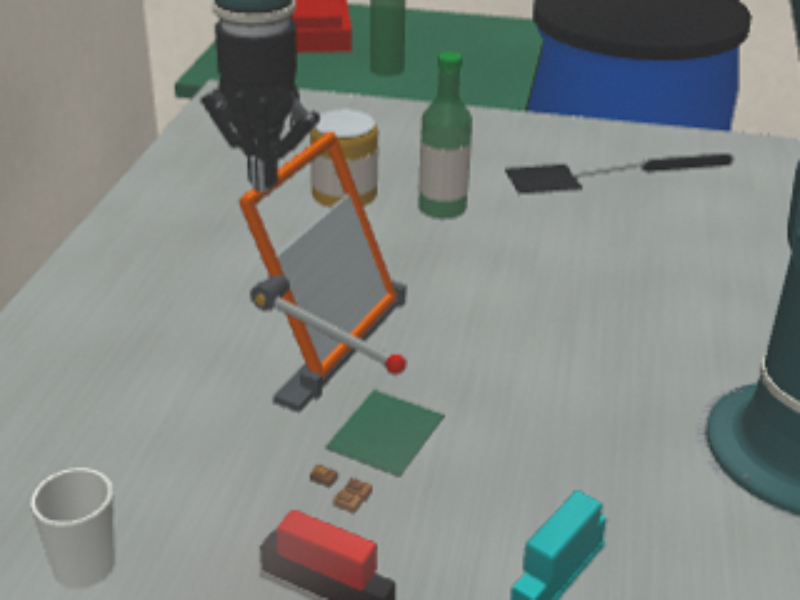

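The prop has passed dead centre and was still falling in this picture, with its red foot at (396,364). The scraper, crusts and bystanders are fine.

>>> {"op": "apply_moves", "data": {"rows": [[[0,0,0.062,0,0,0,-1],[0,0,0.062,0,0,0,-1],[0.008,-0.078,0,0,0,0,1],[0.008,-0.078,0,0,0,0,1],[0.008,-0.078,0,0,0,0,1],[0.008,-0.078,0,0,0,0,1],[0.008,-0.078,0,0,0,0,1],[0.008,-0.078,0,0,0,0,1],[0.008,-0.078,0,0,0,0,1],[0,0,0,0,0,0,1],[0,0,0,0,0,0,1]]]}}

```text
clock: 16.15
tool_pos: [601.3, -89.6, 299.9]
eef_rot: [[0.273, 0.962, -0.0], [0.962, -0.273, 0.001], [0.0, -0.0, -1.0]]
wrist_force: [-0.2, 0.7, -0.1]
opening: 0.994
finger_force: 0.0
```

```bash
python3 w.py w7; python3 - <<'E'
from h import *
for n in("side",):
    im,W=look(n,n+"7"); hsv=cv2.cvtColor(im,cv2.COLOR_BGR2HSV); H=hsv[...,0]
    r=((H<6)|(H>174))&(hsv[...,1]>140)&(W[...,1]>-60)&(W[...,1]<150)&(W[...,0]>380)
    N,L,st,ce=cv2.connectedComponentsWithStats(r.astype(np.uint8))
    for i in range(1,N):
        if st[i,4]>8: print(n,ce[i],st[i,4],np.median(W[L==i],0))
    o=(H<18)&(hsv[...,1]>140)&(W[...,2]>215)&(W[...,2]<245)&(abs(W[...,1]+80)<110)&(W[...,0]>500)
    print(o.sum(),W[o].min(0),W[o].max(0),np.median(W[o],0),cv2.fitLine(W[o].astype(np.float32),cv2.DIST_HUBER,0,.01,.01).ravel())
E
```

```text
16.15 [601.3 -89.6 299.9] [[0.273, 0.962, -0.0], [0.962, -0.273, 0.001], [0.0, -0.0, -1.0]] 0.9942943820777843
red [95. 52.] 269 [455.  77.  65.] z 59.0 69.0 rect [454.5  77.6] [21. 16.] 74.0
green [116.  57.] 6323 [452.  73.   3.] z -1.0 7.0 rect [449.9  79.6] [111.  92.] 74.3
green [264. 377.] 131 [ 491. -394.    9.] z 2.0 15.0 rect [ 488.6 -397.1] [10. 47.] 63.7
brown [355. 356.] 498 [ 628. -388.   14.] z 0.0 25.0 rect [ 626.1 -400. ] [37. 94.] 89.5
orange [279. 194.] 6109 [607. -72. 230.] z 225.0 234.0 rect [602.3 -87.8] [190.  13.] 74.4
side [282.64102564 255.76923077] 39 [451.54468748  82.88178667  61.62128197]
239 [ 564.30209288 -179.38503444  215.02142878] [628.77088714   9.98226537 233.41712412] [600.2022203  -71.54660548 226.51140878] [ 2.7783525e-01  9.6062809e-01  1.1251464e-03  5.9744312e+02
 -7.6435249e+01  2.2621297e+02]
```

View pics/w7.png

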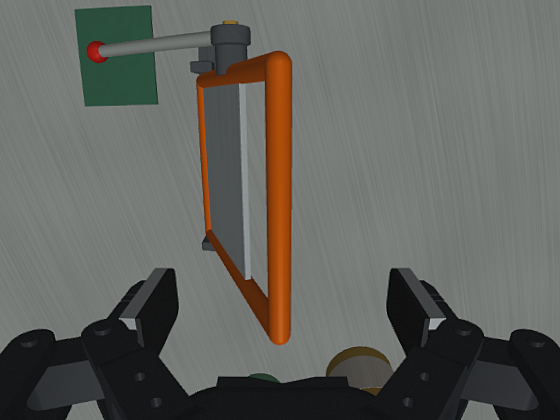

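The prop is fully down, with its red foot at (96,52) above the plate. The rail runs vertically through the picture at (280,195), centred between the fingers.

>>> {"op": "apply_moves", "data": {"rows": [[[0,0.005,-0.08,0,0,0,1],[0,0,-0.08,0,0,0,1],[0,0,-0.08,0,0,0,1],[0,0,-0.08,0,0,0,1],[0,0,-0.068,0,0,0,1],[0,0,0,0,0,0,1],[0,0,0,0,0,0,-1],[0,0,0,0,0,0,-1],[0,0,0,0,0,0,-1],[0,0,0,0,0,0,-1],[0,0,0,0,0,0,-1],[0,0,0,0,0,0,-1],[0,0,0,0,0,0,-1],[0,0,0,0,0,0,-1]]], "force": 40}}

```text
clock: 17.65
tool_pos: [600.4, -88.4, 203.5]
eef_rot: [[0.272, 0.962, -0.002], [0.962, -0.272, 0.001], [0.0, -0.002, -1.0]]
wrist_force: [-4.7, 0.8, 4.4]
opening: 0.172
finger_force: 39.0
```

Rail gripped (opening 0.17, about 15 mm). Pulling it along the arc.

>>> {"op": "apply_moves", "data": {"rows": [[[-0.0197,0.0055,0.0081,0,0,0,-1],[-0.0197,0.0055,0.0081,0,0,0,-1],[-0.0402,0.0113,0.014,0,0,0,-1],[-0.0407,0.0115,0.012,0,0,0,-1],[-0.0413,0.0116,0.0098,0,0,0,-1],[-0.0417,0.0118,0.0077,0,0,0,-1],[-0.042,0.0119,0.0055,0,0,0,-1],[-0.0211,0.006,0.0017,0,0,0,-1],[-0.0211,0.006,0.0016,0,0,0,-1],[-0.021,0.006,0.0006,0,0,0,-1],[-0.021,0.006,0.0005,0,0,0,-1],[0,0,0,0,0,0,-1],[0,0,0,0,0,0,-1],[0,0,0,0,0,0,-1],[0,0,0,0,0,0,-1],[0,0,0,0,0,0,-1]]]}}

```text
clock: 19.25
tool_pos: [520.0, -65.7, 222.5]
eef_rot: [[0.272, 0.962, 0.004], [0.962, -0.272, -0.001], [0.001, 0.004, -1.0]]
wrist_force: [2.6, -1.4, 8.7]
opening: 0.169
finger_force: 42.2
```

```bash
python3 - <<'E'
from h import *
s=get_state(); d=np.array(s["tool_pos"])-[551.6,49.5,0]; print(d@[.9625,-.2715,0],d@[.2715,.9625,0],d[2]+19)
for n in("side","scene"):
    im,W=look(n,n+"8"); hsv=cv2.cvtColor(im,cv2.COLOR_BGR2HSV); H=hsv[...,0]
    if n=="side": cv2.imwrite("pics/s8.png",cv2.resize(im[100:340,130:450],(800,600)))
    r=((H<6)|(H>174))&(hsv[...,1]>140)&(W[...,1]>-60)&(W[...,1]<350)&(W[...,0]>380)
    N,L,st,ce=cv2.connectedComponentsWithStats(r.astype(np.uint8))
    for i in range(1,N):
        if st[i,4]>8: print(n,ce[i],st[i,4],np.median(W[L==i],0))
E
```

```text
0.882047095806314 -119.45922645650629 241.47848156004324
side [284.63888889 268.33333333] 36 [444.63382641  85.91586713  21.02869358]
side [262.87844037 317.59633028] 436 [441.04216557 312.59545043  74.56572556]
scene [354.39325843 267.13108614] 267 [466.84092072 311.53678231  73.33715745]
```

View pics/s8.png

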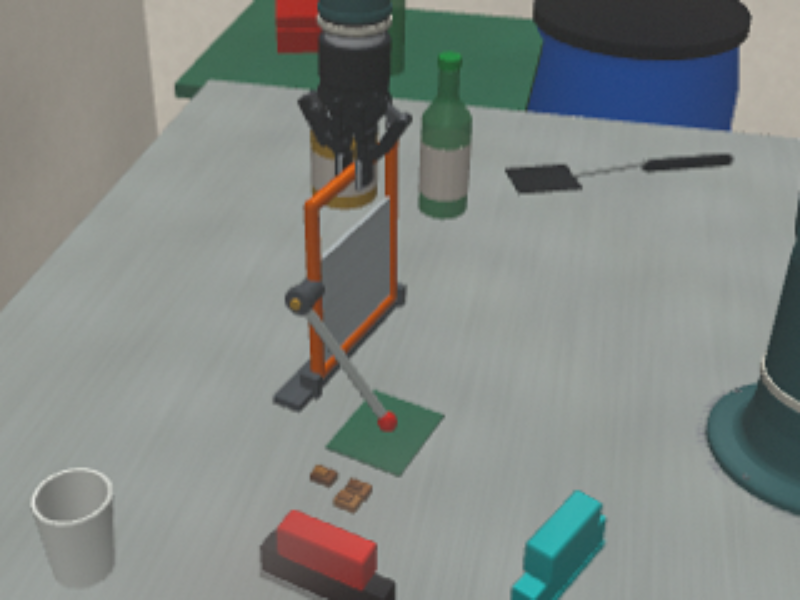

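The guard is upright at (350,270), held by its rail, with the red foot on the plate at (387,421), the crusts off it and the scraper standing free. Handing in.

```bash
python3 -c "
from rig import *
print(close_job())"
```

```text
the job is handed in; nothing more can be done
None
```

The job is handed in, though the hand-in gave no verdict. In the last pictures the plate is clear of crusts, the scraper stands free on the worktop, the prop's red foot is on the plate, and the guard is upright and held by its rail.

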